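# Unhook the orange parts bin from the louvre rack

## Task

Take the orange parts bin, with the bearing in it, down from the bench rack: first tip its front up by 20 to 30 degrees while its lip stays on the ledge, so that the toe at the foot of its back comes out from under the keeper bar, and only then lift the lip up off the ledge. Stand the bin upright in the middle of the black rubber mat, set down gently rather than dropped, with the bearing still in it, and let go; leave the green bin hanging and the other things where they are.

Things in the scene. Friction and masses are not known exactly. Their poses are not given: they have to be found in the camera images.
- rack: Grey sheet-metal rack fixed to the bench, 270 mm wide (y), 158 mm high; origin under its base, front towards its own -x, z up. Two bins hang side by side on its front, level, each with its origin at x = -70 mm, 85 mm above the rack's origin: lip on the ledge, nib behind the ledge, back against the keeper bar, toe under the bar. Back sheet at x = 20 mm.
- ledge_top (a point): Middle of the top edge of the rack's ledge, a steel strip along y, 4 mm thick, standing on edge; 150 mm above the rack's origin, faces at x = -5 and -1 mm in the rack's frame; axes as the rack's. The nib of a hung bin reaches 15 mm below this edge, behind it; there is 21 mm of open space between the ledge and the back sheet.
- keeper_front (a point): Middle of the lower front edge of the steel keeper bar along y, at x = -15 mm, 100 mm above the rack's origin (the bar is 12 mm high); axes as the rack's. A hung bin's toe lies 8 mm below the bar and strikes it if lifted straight up. Turning the bin front-up by 20 to 30 degrees about its nib's tip draws the toe clear; then it lifts off straight up.
- orange_bin: Orange open-topped plastic parts bin, 110 mm deep (x) x 100 mm wide (y) x 70 mm high, walls and floor 4 mm, about 0.2 kg; origin at the centre of its underside, front towards its own -x, z up. Outer face of its back x = 55 mm; a toe 50 mm wide, 7 mm high at the foot of the back reaches to x = 65 mm. It hangs on the left or the right of the rack.
- orange_bin_grip (a point): Centre of the thick grip pad in the middle of the orange bin's front wall, at x = -56 mm, 48 mm high in the bin's frame; axes as the bin's. The pad is 10 mm thick (x -61 to -51 mm), 60 mm wide (y), from 26 mm high to the rim at 70 mm. It can be taken from above, one finger inside the bin.
- orange_bin_nib (a point): Middle of the lower edge (tip) of the orange bin's nib, at x = 71.5 mm, 50 mm high in the bin's frame; axes as the bin's. The lip, 70 mm wide, runs back from the top of the bin's back to x = 74 mm, underside 65 mm high, and ends in this nib, 5 mm thick, which points down (inner face x = 69 mm).
- green_bin: Green bin of the same shape, hanging on the same rack 140 mm beside the orange one; origin and axes likewise. It stays hanging.
- bearing: Steel ball bearing, 52 mm across, 15 mm thick, lying flat and loose on the floor of the orange bin, in its rear half; origin at the centre of its underside.
- mat: Black ribbed rubber mat fixed on the bench, 190 mm (x) x 170 mm (y), 3 mm thick; origin at the centre of its underside, z up.
- carton_white: White carton, 70 x 105 x 66 mm, on the bench to the left of the rack; bystander. Origin at the centre of its underside.
- blue_cap: Blue plastic cap, 66 mm across, 60 mm high, on the bench in front of the rack's right end; bystander. Origin at the centre of its underside.
Things that resemble listed ones, but are neither listed nor needed, are in the scene too. There is more than one size of the bearing; the job needs the smaller.

How it is judged:
By the outcome, as a careful person would: the job done as asked, in the order asked, and still so for the second after the job is handed in, with the robot touching nothing.
It also fails if it takes over 48 s, if anything falls off the work surface, if the arm or the gripper's body presses on something with over 40 N, if the wrist force passes 120 N, or if a joint passes its speed limit or range.

## Robot

A 6-joint arm with a two-finger parallel gripper is mounted at the origin on a cart in front of the work surface, level with it; the furniture and walls round the work are solid. World frame = base frame: x ahead of the robot, y to its left, z up, the work surface at z = 0. Lengths are in m, angles in rad, forces in N, time in s.
With the tool pointing down it reaches from about 0.325 to 0.85 m from the base axis. Payload 15.5 kg.
Tool frame: the origin (TCP) lies at the very end of the fingers, on their centre line; the grasp point (between the pads) lies 19 mm behind it (bot.grasp_offset is the z of the grasp point in the tool frame, in m); z points along the fingers, y is the line along which they close (so a half turn about z gives the same grasp; the last joint's range is limited). The gripper opens to 91 mm and grips with 3 to 60 N. Pads are 32 mm wide; open, the fingers measure 118 mm over their backs; the gripper's body (76 mm by 178 mm) begins 60 mm behind the grasp point.
Start: joints at [-1.278, 0.494, 1.345, -0, 1.302, -0.096], TCP at [0.236, -0.579, 0.214] pointing down, gripper open.
Joint ranges: [-2.91, 2.91], [-0.82, 2.16], [0.22, 2.67], [-1.22, 4.37], [0.12, 2.79], [-3.08, 3.08]. Speed limits (rad/s): [1.89, 1.89, 2.57, 3.01, 3.01, 3.01].

## Interface

Orientations are given as a 3x3 rotation matrix whose columns are the frame's x, y, z axes.
In Python, from bench import bot, viewer gives the robot as it stands. Calls block until the motion is done:
- bot.movep(position, orientation): joint-space move of the TCP to a pose.
- bot.move_straight(position, frame=None, speed=0.15, threshold=None): straight line of the TCP; frame=None keeps the orientation; speed is the mean speed in m/s. With threshold (N) it stops when the force on the tool has changed by that much, and returns True; else False.
- bot.movej(angles): joint-space move.
- bot.ungrasp() and bot.close(squeeze=None): open the fingers fully, or close them until they stop; squeeze is the grip in N (None keeps the last).
- bot.sleep(seconds).
- bot.solve_ik(position, orientation): joint angles nearest the present ones, or None.
- viewer.grab_frame(name): name is "side" or "top" or "wrist"; returns a dict with "img" (400x640x3 uint8, blue, green, red), "K" (3x3 intrinsics, pixels), "extrinsics" (4x4, takes a point from world to camera coordinates). Camera axes: x right, y up, looking along -z (the intrinsics and any distortion apply to the point x, -y, -z); pixel columns grow to the right and rows downward; lengths in m; the calibration is good to about 2 mm. A picture is of the moment at which its call begins. There is no depth.
A pose or a line that the arm cannot do raises bot.MotionError and nothing moves.
- bot.finish_job(): hands the job in; it is judged then, once.
Readings, each from a call of its own:
- bot.read_time_s(): time.
- bot.read_joint_pos(): joint angles.
- bot.read_qd(): joint speeds.
- bot.read_tau(): joint torques, N m.
- bot.read_tool_pos(): TCP position.
- bot.read_orientation(): TCP orientation.
- bot.read_wrist_force(): force on the tool from outside, world axes, zero at the start.
- bot.read_wrist_torque(): the same for the moment, N m.
- bot.read_finger_gap(): finger opening in m.
- bot.read_gripper_force(): force on a finger pad.
Only numpy, scipy, OpenCV 4.12 (cv2) and the standard library are available. Lean on these libraries where they do the work, as an engineer would, in place of code of your own. Each camera call takes 0.05 s, during which the arm holds its last target. There are 200 camera calls.

## Working session

There is one attempt and no reset: what is moved stays moved. The work goes in short steps, each a Python script; the robot and the scene stay as the last script left them, time stands still between calls to the robot, and variables do not carry over. Pictures are saved under pics/ and viewed, at most 10 in all, crops included, and the job is handed in when it is done.

```bash
mkdir -p pics; ls; python3 - <<'E'
from bench import bot, viewer
import cv2, numpy as np
np.set_printoptions(precision=4,suppress=True)
for n in ["side","top"]:
    f=viewer.grab_frame(n); cv2.imwrite(f"pics/{n}0.png",f["img"]); print(n,f.keys(),f["K"],f["extrinsics"])
    np.savez(f"{n}0.npz",**{k:v for k,v in f.items()})
print(bot.read_time_s(),bot.grasp_offset,bot.read_orientation())
E
```

```text
pics
side dict_keys(['img', 'K', 'extrinsics']) [[372.1549   0.     324.797 ]
 [  0.     372.1549 200.2011]
 [  0.       0.       1.    ]] [[-0.9845 -0.1747  0.0169  0.4668]
 [ 0.1285 -0.6516  0.7476 -0.1872]
 [-0.1196  0.7382  0.6639 -0.979 ]
 [ 0.      0.      0.      1.    ]]
top dict_keys(['img', 'K', 'extrinsics']) [[447.5131   0.     328.519 ]
 [  0.     447.5131 195.3021]
 [  0.       0.       1.    ]] [[-0.0132 -0.9999 -0.0014 -0.0288]
 [ 0.9903 -0.0133  0.1386 -0.5205]
 [-0.1386  0.0005  0.9903 -1.1282]
 [ 0.      0.      0.      1.    ]]
0.1 -0.0188 [[ 0.9258  0.3781 -0.0003]
 [ 0.3781 -0.9258  0.001 ]
 [ 0.0001 -0.0011 -1.    ]]
```

View pics/side0.png

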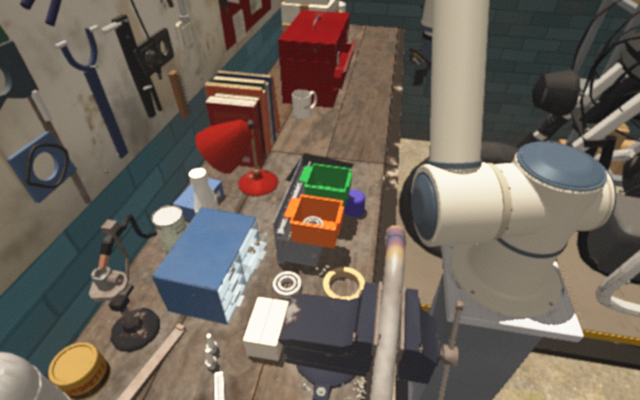

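View pics/top0.png

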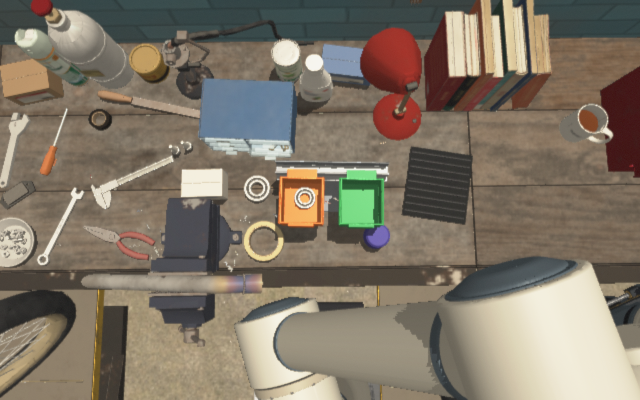

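The orange-coloured bin at (302,202) in the top view holds a bearing at (305,198). Look-alikes are the green bin (360,200), a second, larger bearing on the bench (257,188), the tan ring (263,241) and the bearing-like dark ring (99,119). The mat is at (438,185), the white carton at (204,184) and the blue cap at (376,237). I choose the orange bin at (302,202).

```bash
cat > h.py <<'E'
import cv2, numpy as np
np.set_printoptions(precision=4,suppress=True)
def ray(f,p):
    E=f["extrinsics"];R,t=E[:3,:3],E[:3,3];K=f["K"]
    d=np.array([(p[0]-K[0,2])/K[0,0],-(p[1]-K[1,2])/K[1,1],-1.])
    return -R.T@t, R.T@d
def plane(f,p,z):
    c,d=ray(f,p); return c+d*(z-c[2])/d[2]
def proj(f,X):
    E=f["extrinsics"];c=E[:3,:3]@np.asarray(X)+E[:3,3];K=f["K"]
    return np.array([K[0,0]*c[0]/-c[2]+K[0,2],K[1,1]*-c[1]/-c[2]+K[1,2]])
def mask(img,lo,hi,roi=None):
    m=cv2.inRange(cv2.cvtColor(img,cv2.COLOR_BGR2HSV),lo,hi)
    if roi:
        k=np.zeros_like(m);x0,y0,x1,y1=roi;k[y0:y1,x0:x1]=255;m&=k
    return m
def big(m):
    return max(cv2.findContours(m,cv2.RETR_EXTERNAL,cv2.CHAIN_APPROX_NONE)[0],key=cv2.contourArea)
E
python3 - <<'E'
from h import *
f=dict(np.load("top0.npz")); im=f["img"]
print("cam",ray(f,(0,0))[0])
def rect(c,z,name):
    P=np.array([plane(f,p[0],z)[:2] for p in c],np.float32)
    r=cv2.minAreaRect(P); print(name,"rect",r,"bbox",P.min(0),P.max(0)); print(cv2.boxPoints(r))
    return P
o=big(mask(im,(5,150,80),(16,255,255),(265,160,330,235)));rect(o,.155,"orange")
g=big(mask(im,(50,120,50),(75,255,255),(330,160,392,235)));rect(g,.155,"green")
m=big(mask(im,(0,0,0),(180,255,48),(398,140,480,230)));rect(m,.003,"mat")
c=im[140:250,240:480].copy()
cv2.imwrite("pics/crop1.png",cv2.resize(c,None,fx=3.33,fy=3.33,interpolation=cv2.INTER_CUBIC))
E
```

```text
cam [ 0.3587 -0.0352  1.1894]
orange rect ((0.4973703920841217, 0.028734298422932625), (0.10632436722517014, 0.133487269282341), 87.65892028808594) bbox [ 0.43   -0.0255] [0.5648 0.0822]
[[ 0.4285 -0.0217]
 [ 0.5619 -0.0271]
 [ 0.5662  0.0791]
 [ 0.4329  0.0846]]
green rect ((0.4854295551776886, -0.11070433259010315), (0.10321541875600815, 0.11483588814735413), 88.27745819091797) bbox [ 0.4281 -0.164 ] [ 0.5441 -0.0591]
[[ 0.4265 -0.1606]
 [ 0.5413 -0.164 ]
 [ 0.5444 -0.0608]
 [ 0.4296 -0.0574]]Traceback (most recent call last):
  File "<stdin>", line 10, in <module>
  File "h.py", line 18, in big
    return max(cv2.findContours(m,cv2.RETR_EXTERNAL,cv2.CHAIN_APPROX_NONE)[0],key=cv2.contourArea)
ValueError: max() iterable argument is empty
```

```bash
python3 - <<'E'
from h import *
f=dict(np.load("top0.npz")); im=f["img"]
g=im.astype(int).max(2); g=((g<62)*255).astype(np.uint8); k=np.zeros_like(g);k[142:228,400:478]=255
m=cv2.morphologyEx(g&k,cv2.MORPH_CLOSE,np.ones((5,5)))
c=big(m); P=np.array([plane(f,p[0],.003)[:2] for p in c],np.float32)
r=cv2.minAreaRect(P);print(r,cv2.boxPoints(r),im[185,436:444].max(1),im[185,455:480].max(1))
# ledge / green-orange yaw from front edges
b=cv2.resize(im[140:250,240:480],None,fx=3.33,fy=3.33,interpolation=cv2.INTER_CUBIC)
cv2.imwrite("pics/crop1.png",b)
E
```

```text
((0.5506089925765991, -0.3323759138584137), (0.178724005818367, 0.18951676785945892), 81.04825592041016) [[ 0.4431 -0.4059]
 [ 0.6303 -0.4354]
 [ 0.6581 -0.2588]
 [ 0.4709 -0.2294]] [59 62 70 74 81 82 76 76] [ 51  53  54  54  54  53  53  53  54  53  53  55  53  54  69  94  62  67
 105 110 109 110 110 111 112]
```

View pics/crop1.png

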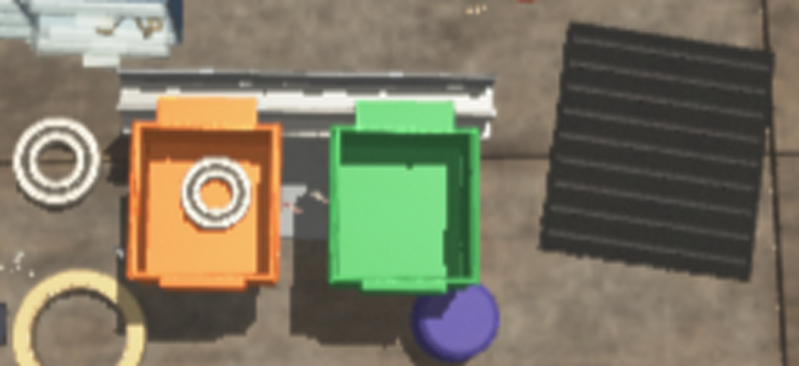

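Close crop: the orange bin (crop 205,205) holds a bearing about 50 mm wide, while the one on the bench (57,160) measures about 67 mm, so the choice is right. The lip is at the top, the grip pad at (203,282), the mat's corners at (570,22), (772,52), (750,280) and (541,248), and the blue cap at (455,320).

```bash
cat >> h.py <<'E'
def frame(yaw,tilt=0.,flip=False):
    # tool frame for holding the bin: z down, y along bin x; tilt = front-up angle
    c,s=np.cos(yaw),np.sin(yaw); bx=np.array([c,s,0]);by=np.array([-s,c,0]);bz=np.array([0,0,1.])
    x=np.cos(tilt)*bx-np.sin(tilt)*bz; z=np.sin(tilt)*bx+np.cos(tilt)*bz
    B=np.stack([x,by,z],1); k=-1 if flip else 1
    return B,np.stack([k*B[:,1],k*B[:,0],-B[:,2]],1)
E
python3 - <<'E'
from h import *
from bench import bot, viewer
f=dict(np.load("top0.npz"))
M=[plane(f,(np.array(p)/3.33+[240,140]),.003) for p in [(570,22),(772,52),(750,280),(541,248)]]
print("mat",np.array(M),np.mean(M,0))
print("bearing",plane(f,np.array((216,192))/3.33+[240,140],.104))
yaw=np.radians(-2.3)
for fl in (0,1):
    for t in (0,28):
        B,T=frame(yaw,np.radians(t),fl); print(fl,t,bot.solve_ik([.44,.03,.15+.002*t],T))
    print("mat",fl,bot.solve_ik([.49,-.33,.05],frame(-.15,0,fl)[1]))
E
```

```text
mat [[ 0.6553 -0.2621  0.003 ]
 [ 0.6281 -0.4255  0.003 ]
 [ 0.4428 -0.3973  0.003 ]
 [ 0.4706 -0.2318  0.003 ]] [ 0.5492 -0.3292  0.003 ]
bearing [0.5055 0.0222 0.104 ]
0 0 [-0.0675  0.3278  1.8615 -0.      0.9522 -0.0273]
0 28 [-0.06    0.5165  1.454  -0.0093  1.6598 -0.0183]
mat 0 [-0.6938  0.6455  1.5934 -0.      0.9027 -0.5438]
1 0 None
1 28 None
mat 1 [-0.6938  0.6455  1.5934 -0.      0.9027  2.5978]
```

```bash
python3 - <<'E'
from h import *
from bench import bot, viewer
_,T=frame(np.radians(-2.3))
bot.move_straight([.27,-.5,.33])
bot.movep([.44,.03,.33],T)
f=viewer.grab_frame("wrist");np.savez("w1.npz",**f);cv2.imwrite("pics/w1.png",f["img"])
print(bot.read_time_s(),bot.read_tool_pos(),ray(f,(320,200)))
E
```

```text
3.2667 [0.4402 0.0294 0.33  ] (array([0.4431, 0.1045, 0.5011]), array([-0.0227, -0.2576, -0.9661]))
```

View pics/w1.png

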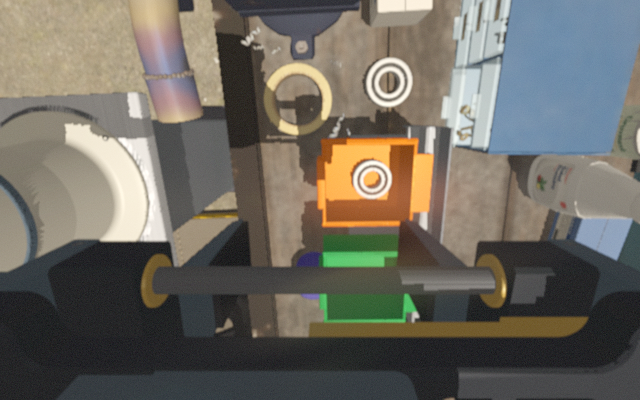

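The wrist view shows the orange bin at (372,183) with its pad on the left edge (320,180), its lip on the right (424,182) and the bearing at (372,179). The green bin below it is partly hidden by the gripper.

```bash
python3 - <<'E'
from h import *
for n,roi in (("w1",(300,120,445,232)),("top0",(265,160,330,235))):
    f=dict(np.load(n+".npz")); im=f["img"]; s=4
    im=cv2.resize(im,None,fx=s,fy=s,interpolation=cv2.INTER_LINEAR)
    m=mask(im,(4,140,70),(17,255,255),tuple(s*r for r in roi)); m=cv2.morphologyEx(m,cv2.MORPH_CLOSE,np.ones((9,9)))
    P=np.array([plane(f,(p[0]+.5)/s-.5,.155)[:2] for p in big(m)])
    for yd in (-2.3,):
        y=np.radians(yd);u=np.array([np.cos(y),np.sin(y)]);v=np.array([-u[1],u[0]])
        o=np.array([.491,.029]);a=(P-o)@u*1e3;b=(P-o)@v*1e3
        for nm,sel,q,w in (("pad",(a<-40)&(abs(b)<22),a,b),("lip",(a>60)&(abs(b)<27),a,b),("left",(b>35)&(abs(a)<40),b,a),("right",(b<-35)&(abs(a)<40),b,a)):
            k=np.polyfit(w[sel],q[sel],1); print(n,nm,"mean",q[sel].mean().round(2),"slope deg",np.degrees(k[0]).round(2))
E
```

```text
w1 pad mean -59.35 slope deg -0.71
w1 lip mean 75.56 slope deg -0.28
w1 left mean 54.22 slope deg 0.39
w1 right mean -52.56 slope deg 1.1
top0 pad mean -60.63 slope deg -0.35
top0 lip mean 72.68 slope deg 4.02
top0 left mean 53.17 slope deg 0.97
top0 right mean -52.61 slope deg 0.11
```

```bash
cat >> h.py <<'E'
YAW=np.radians(-1.9); O=np.array([.492,.029,.085])
E
python3 - <<'E'
from h import *
from bench import bot, viewer
B,T=frame(YAW); p=O+B@[-.056,0,.048-.019]
bot.movep(p+[0,0,.07],T)
print(bot.move_straight(p,T,speed=.1,threshold=8))
f0=bot.read_wrist_force();print(bot.read_tool_pos()-p,f0)
bot.close(3)
print(bot.read_wrist_force()-f0,bot.read_finger_gap(),bot.read_gripper_force(),bot.read_time_s())
f=viewer.grab_frame("wrist");cv2.imwrite("pics/w2.png",f["img"])
E
```

```text
False
[ 0.0006 -0.      0.0007] [ 0.2696 -0.4623  0.4204]
[ 4.9983  0.5494 -2.6783] 0.010104423620173596 3.0006925016641617 6.0417
```

View pics/w2.png

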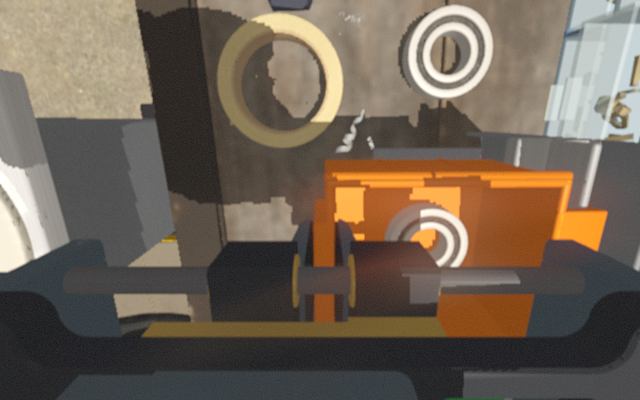

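The fingers hold the pad squarely (gap 10.1 mm, pad at (324,260)) and the bearing lies clear at (430,240). Now I firm the grip and tilt about the nib tip in small steps, sinking the bin so the lip stays on the ledge.

```bash
python3 - <<'E'
from h import *
from bench import bot, viewer
bot.close(45); print(bot.read_wrist_force(),bot.read_finger_gap())
B0,_=frame(YAW); tcp=bot.read_tool_pos(); tb=np.array([-.056,0,.029]); tip=np.array([.0715,0,.05])
piv=tcp+B0@(tip-tb); np.save("piv.npy",piv)
for d in (3,6,9,12,15,18,21,24,25):
    a=np.radians(d);s=(-2.5-15*np.sin(a))/np.cos(a);g=(-s*np.sin(a)+15*np.cos(a)-15)*1e-3
    B,T=frame(YAW,a)
    q=piv-[0,0,g]+B@(tb-tip)
    try: hit=bot.move_straight(q,T,speed=.04,threshold=25)
    except bot.MotionError as e: print(d,e); break
    print(d,round(g*1e3,1),hit,bot.read_wrist_force(),bot.read_wrist_torque(),bot.read_time_s())
    if hit: break
for n in ("side","wrist"):
    f=viewer.grab_frame(n);np.savez(n+"t.npz",**f)
    im=f["img"] if n=="wrist" else cv2.resize(f["img"][140:290,230:430],None,fx=4,fy=4); cv2.imwrite(f"pics/{n}t.png",im)
E
```

```text
[ 7.7496  0.786  -3.9303] 0.009716691249969657
3 0.2 False [ 2.3502 -0.099  -0.3125] [-0.0973 -0.7583  0.0377] 6.625
6 0.3 False [ 4.3413 -0.6135 -0.6039] [-0.1422 -0.9608  0.0647] 6.9417
9 0.6 False [ 2.7863 -0.3041 -0.8315] [-0.0605 -0.8742 -0.0144] 7.2583
12 0.9 False [ 3.6473  0.1195 -0.6367] [-0.1296 -0.9887 -0.0057] 7.5667
15 1.2 False [ 4.219  -0.5254 -1.6064] [-0.1779 -1.0604  0.0177] 7.875
18 1.6 False [ 3.2453 -0.5812 -1.4426] [-0.1507 -1.0394  0.0107] 8.1833
21 2.0 False [ 2.4856 -0.7074 -0.2373] [-0.1167 -1.0546 -0.0339] 8.4917
24 2.5 False [ 3.224  -0.7135 -1.7774] [-0.1179 -0.9755 -0.0149] 8.8
25 2.7 False [ 2.1823 -0.1997 -1.8154] [-0.0674 -0.9118  0.0192] 9.05
```

View pics/sidet.png

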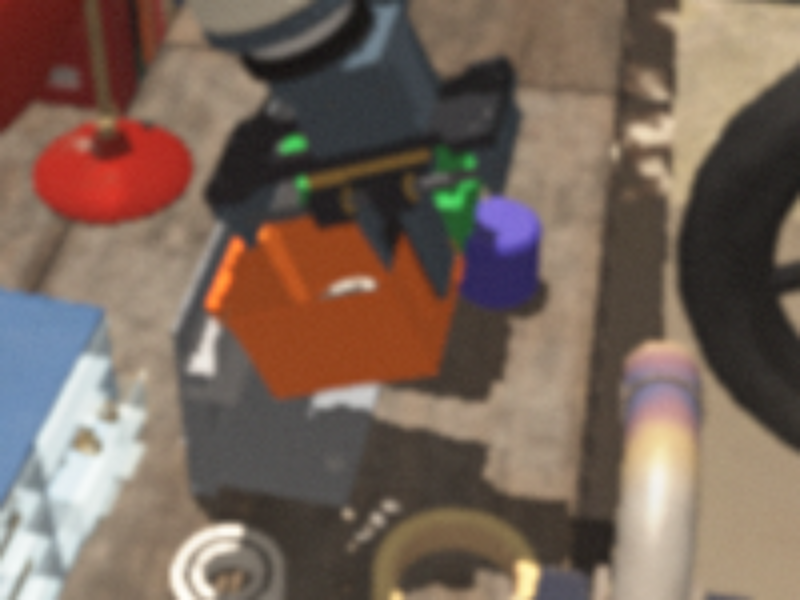

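The side view shows the bin tipped front-up in the gripper at (340,310), the lip (225,275) still on the ledge, the toe out in front of the keeper and the bearing inside (350,287). Contact forces are only a few N. Next: ease back 1.5 mm off the ledge, lift straight up, clear the rack, level the bin and carry it to the mat.

```bash
python3 - <<'E'
from h import *
from bench import bot, viewer
p=bot.read_tool_pos(); B,T=frame(YAW,np.radians(25)); bx=frame(YAW)[0][:,0]
p=p+.0015*bx; bot.move_straight(p,T,speed=.03); print(bot.read_wrist_force())
hit=bot.move_straight(p+[0,0,.03],T,speed=.05,threshold=15); print(hit,bot.read_wrist_force())
if not hit:
    bot.move_straight(p+[0,0,.085],T,speed=.1)
    p=p+[0,0,.085]-.05*bx; bot.move_straight(p,T,speed=.12)
    p=np.array([p[0],p[1],.28]); bot.move_straight(p,frame(YAW)[1],speed=.06); print(bot.read_wrist_force(),bot.read_finger_gap())
    Y=-.153; B,T=frame(Y); q=np.array([.5495,-.3305,.003])+B@[-.056,0,.029]
    bot.move_straight([q[0],q[1],.28],T,speed=.12)
    bot.move_straight(q+[0,0,.08],T,speed=.1)
print(bot.read_time_s(),bot.read_tool_pos())
for n in ("side","top"):
    f=viewer.grab_frame(n);np.savez(n+"m.npz",**f)
S=np.load("sidem.npz")["img"][100:260,240:440];P=np.load("topm.npz")["img"][120:280,340:540]
cv2.imwrite("pics/m.png",cv2.resize(np.hstack([S,P]),None,fx=2,fy=2))
E
```

```text
[ 0.0752  0.3023 -3.195 ]
False [ 0.4999  0.2459 -3.3033]
[-0.3265 -0.2116 -3.0703] 0.010119486175563007
17.0917 [ 0.4944 -0.3221  0.1125]
```

View pics/m.png

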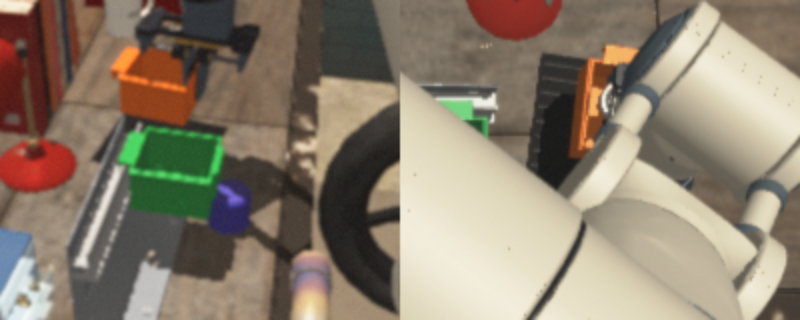

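The bin hangs level from the gripper over the mat, at (158,85) in the left panel, with the bearing inside at (612,100) in the right panel. The green bin (175,170) still hangs. Setting down slowly.

```bash
python3 - <<'E'
from h import *
from bench import bot, viewer
B,T=frame(-.153); q=np.array([.5495,-.3305,.003])+B@[-.056,0,.029]
bot.move_straight(q+[0,0,.012],T,speed=.06); bot.sleep(.2); f0=bot.read_wrist_force()
hit=bot.move_straight(q+[0,0,-.006],T,speed=.012,threshold=3)
bot.sleep(.2); print(hit,bot.read_tool_pos()-q,bot.read_wrist_force()-f0,bot.read_wrist_torque(),bot.read_time_s())
f=viewer.grab_frame("side");cv2.imwrite("pics/d.png",cv2.resize(f["img"][120:220,260:390],None,fx=5,fy=5))
E
```

```text
True [-0.  0. -0.] [-0.3591 -0.4314 10.195 ] [-0.0003 -0.045  -0.0075] 19.85
```

View pics/d.png

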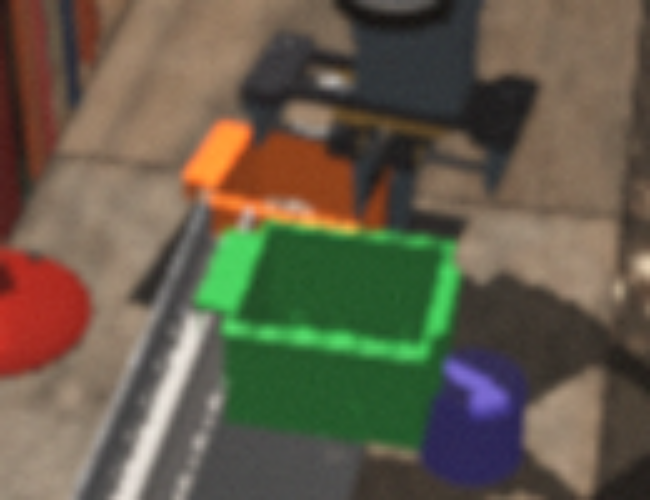

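The bin is down at the expected height with a light press (about 7 N net). The orange rim is at (290,190) and the bearing at (290,208). Releasing.

```bash
python3 - <<'E'
from h import *
from bench import bot, viewer
B,T=frame(-.153); p=bot.read_tool_pos()
bot.move_straight(p+[0,0,.0004],T,speed=.01)
bot.ungrasp(); print(bot.read_wrist_force())
bot.move_straight(p+[0,0,.18],T,speed=.1)
bot.movep([.30,-.50,.30],T) if bot.solve_ik([.30,-.50,.30],T) is not None else print("noik")
f=viewer.grab_frame("top");np.savez("topf.npz",**f);S=viewer.grab_frame("side")["img"][100:260,240:440]
print(bot.read_time_s(),bot.read_tool_pos())
cv2.imwrite("pics/f.png",cv2.resize(np.hstack([S,f["img"][120:280,340:540]]),None,fx=2,fy=2))
E
```

```text
[0.0161 0.1066 0.3398]
24.575 [ 0.301  -0.499   0.2994]
```

View pics/f.png

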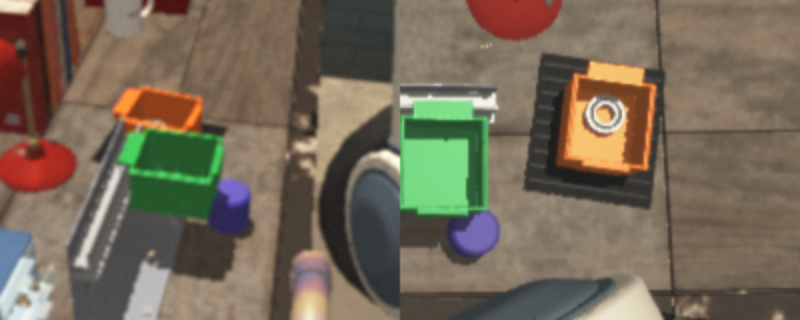

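```bash
python3 - <<'E'
from h import *
f=dict(np.load("topf.npz"));m=mask(f["img"],(4,140,70),(17,255,255),(410,145,480,212))
P=np.array([plane(f,p[0],.073)[:2] for p in big(m)],np.float32);r=cv2.minAreaRect(P);y=-.153
u=np.array([np.cos(y),np.sin(y)]);v=np.array([-u[1],u[0]]);a=P@u;b=P@v
print(r, "centre est",(a.max()-.074)*u+((b.max()+b.min())/2)*v,((a.min()+.061))*u+((b.max()+b.min())/2)*v)
E
```

```text
((0.5519520044326782, -0.32652971148490906), (0.11617022752761841, 0.13910731673240662), 81.01667022705078) centre est [ 0.5477 -0.326 ] [ 0.5435 -0.3253]
```

The bin stands upright on the mat, at (607,122) in the right panel, within a few mm of the middle once the visible side wall is allowed for. The bearing is inside at (605,113), the green bin hangs and the cap has not moved.

```bash
python3 -c "
from bench import bot
print(bot.finish_job())"
```

```text
the job is handed in; nothing more can be done
None
```

The orange bin was tipped 25° on the ledge, lifted off and set down gently upright within a few mm of the middle of the mat with the bearing still in it, the green bin and the blue cap beside it look undisturbed, and the job is handed in after about 25 s; no verdict was returned.

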